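Find the tired shock mount and fold down its tag

ROBOT

A 6-joint arm with a two-finger parallel gripper is mounted at the origin on a cart in front of the work surface, level with it; the furniture and walls round the work are solid. World frame = base frame: x ahead of the robot, y to its left, z up, the work surface at z = 0. Lengths are in m, angles in rad, forces in N, time in s.
With the tool pointing down it reaches from about 0.35 to 0.975 m from the base axis. Payload 4.9 kg.
Tool frame: the origin (TCP) lies at the very end of the fingers, on their centre line; the grasp point (between the pads) lies 19 mm behind it; z points along the fingers, y is the line along which they close (so a half turn about z gives the same grasp; the last joint's range is limited). The gripper opens to 85 mm and grips with 20 to 120 N. Pads are 22 mm wide; open, the fingers measure 114 mm over their backs; the gripper's body (76 mm by 85 mm) begins 54 mm behind the grasp point. The pads swing forward as they close: fully open they stand 13 mm farther back than shut.
Start: joints at [-1.463, 0.053, 1.613, -0, 1.476, -0.119], TCP at [0.141, -0.609, 0.231] pointing down, gripper open.
Joint ranges: [-3.01, 3.01], [-1.01, 2.22], [0.06, 2.58], [-1.02, 4.17], [0.09, 2.62], [-3.14, 3.14]. Speed limits (rad/s): [2.57, 2.57, 3.14, 3.14, 3.14, 3.14].

INTERFACE

Orientations are given as a rotation vector (axis times angle).
In Python, from station import ctrl, imaging gives the robot as it stands.
- The arm moves only by the tool play_rows, never from a script. Its argument "series" is a list of rows, each a list of 3 entries, a list of its own where there are three numbers: the opening, from 0 (shut) to 1 (fully open), then the shift along the tool's x, y, z each as a share of 0.05 m, from -1 to 1, then the turn, a rotation vector about the tool's x, y, z each as a share of 8 degrees, from -1 to 1. In form: [[grip, [dx, dy, dz], [ax, ay, az]], ...]. A call has 1 to 8 rows; each row shifts and turns the commanded pose from where the row before left it, along the tool's axes as they then stand; what a row does not reach is not made up. A row lasts 1/8 s, in which the tool goes at most 62.5 mm and 10.7 degrees, less where a joint would pass 70% of its speed; a pose out of reach is approached as far as the arm can. A call with a number of a shift or a turn outside -1 to 1 is refused whole. A call with a gripper value outside its range is refused whole. The fingers move at their own pace and stop on an object; "force" is the grip in N (left out, the last holds). Time passes only in rows, so rows that do not move let the fingers close. It gives the time, the measured TCP pose, the force, the opening and the grip force at its end, in the units of the state.
- ctrl.get_obs(): the state, without advancing time (a new reading comes with each control period).
- imaging.get_image(name): name is "scene" or "top"; returns a dict with "color" (384x512x3 uint8, blue, green, red), "fx", "fy", "cx", "cy" (pixels), "D" ([k1, k2, p1, p2, k3] as OpenCV has them; the pictures are not rectified), "extrinsics" (4x4, takes a point from world to camera coordinates). Camera axes: x right, y down, z forward; pixel columns grow to the right and rows downward; lengths in m; the calibration is good to about 2 mm. A picture is of the moment at which its call begins. There is no depth.
- ctrl.finish_job(): hands the job in; it is judged then, once.
The state is a dict: "t": time; "q": joint angles; "dq": joint speeds; "effort": joint torques, N m; "tool_pos": TCP position; "tool_rot": TCP orientation; "contact_force": force on the tool from outside, world axes, zero at the start; "wrist_torque": the same for the moment, N m; "opening": finger opening in m; "grip_force": force on a finger pad.
Only numpy, scipy, OpenCV 4.12 (cv2) and the standard library are available. Lean on these libraries where they do the work, as an engineer would, in place of code of your own. Each camera call takes 0.05 s, during which the arm holds its last target. There are 200 camera calls.

TASK

Three shock mounts that look alike stand in a row on the test carrier. With the fingertips press each black pad down a few millimetres to find the one with the softest spring, and only then push that mount's red tag fully down, leaving the other two tags standing up. Only press and push: lift nothing, and leave the stamp, tin, matchbox and loupe standing round it where they are.

Things in the scene. Friction and masses are not known exactly. Their poses are not given: they have to be found in the camera images.
- carrier: flat grey carrier plate of the test rig, 132 x 340 x 12 mm, screwed to the bench. Its frame lies on the bench at the middle of the row of mounts: y along the row (left is +y), z up, -x towards the side where the red tags are. Three spring mounts that look alike stand on it, 110 mm apart. A magnifier lamp stands out to the left (about x 0.49, y 0.68 m); keep the arm clear of it
- pad_left (a point): centre of the top face of the pad at the left place (carrier y = +110 mm) while it is not pressed: 70 mm above the bench. The pad is a black rubber-faced brass cap, 44 mm across, that sinks straight down on its spring, up to 14 mm, and comes back up. This point is fixed and does not sink with the pad
- tag_left (a point): middle of the upper face of the left place's tag once it is fully down: 33.5 mm above the bench, 62 mm to the -x side of the pad's centre; carrier's axes. Red paddle 44 x 28 x 3 mm, hinged 26 mm from this point on the pad's side; standing, it slopes up and outwards at 26 to 32 degrees, its top 53 to 59 mm above the bench. Press straight down here, or up to 10 mm nearer the pad; 3 N folds it, it stays put
- pad_middle (a point): centre of the top face of the pad at the middle place (carrier y = 0) while it is not pressed: 70 mm above the bench. The pad is a black rubber-faced brass cap, 44 mm across, that sinks straight down on its spring, up to 14 mm, and comes back up. This point is fixed and does not sink with the pad
- tag_middle (a point): middle of the upper face of the middle place's tag once it is fully down: 33.5 mm above the bench, 62 mm to the -x side of the pad's centre; carrier's axes. Red paddle 44 x 28 x 3 mm, hinged 26 mm from this point on the pad's side; standing, it slopes up and outwards at 26 to 32 degrees, its top 53 to 59 mm above the bench. Press straight down here, or up to 10 mm nearer the pad; 3 N folds it, it stays put
- pad_right (a point): centre of the top face of the pad at the right place (carrier y = -110 mm) while it is not pressed: 70 mm above the bench. The pad is a black rubber-faced brass cap, 44 mm across, that sinks straight down on its spring, up to 14 mm, and comes back up. This point is fixed and does not sink with the pad
- tag_right (a point): middle of the upper face of the right place's tag once it is fully down: 33.5 mm above the bench, 62 mm to the -x side of the pad's centre; carrier's axes. Red paddle 44 x 28 x 3 mm, hinged 26 mm from this point on the pad's side; standing, it slopes up and outwards at 26 to 32 degrees, its top 53 to 59 mm above the bench. Press straight down here, or up to 10 mm nearer the pad; 3 N folds it, it stays put
- spring_a (a joint): how far the pad of mount a is pressed down, m, 0 to 0.014. Which of the mounts a, b, c stands at which place is not told: it changes from run to run. The springs differ: each gives in proportion to the force, the softest about 350 N/m, the others at least twice as stiff and at most 1500 N/m
- pointer_a (a joint): drag pointer of mount a, m: small orange slider on a white post at the left (+y) of the pad; the pad's lug pushes it down and it stays at the deepest travel since the start (0 to 0.014)
- flag_a (a joint): angle of the red tag of mount a, rad: 0 to 0.1 at the start (standing up), 0.55 fully down
- spring_b (a joint): how far the pad of mount b is pressed down, m, 0 to 0.014. Which of the mounts a, b, c stands at which place is not told: it changes from run to run. The springs differ: each gives in proportion to the force, the softest about 350 N/m, the others at least twice as stiff and at most 1500 N/m
- pointer_b (a joint): drag pointer of mount b, m: small orange slider on a white post at the left (+y) of the pad; the pad's lug pushes it down and it stays at the deepest travel since the start (0 to 0.014)
- flag_b (a joint): angle of the red tag of mount b, rad: 0 to 0.1 at the start (standing up), 0.55 fully down
- spring_c (a joint): how far the pad of mount c is pressed down, m, 0 to 0.014. Which of the mounts a, b, c stands at which place is not told: it changes from run to run. The springs differ: each gives in proportion to the force, the softest about 350 N/m, the others at least twice as stiff and at most 1500 N/m
- pointer_c (a joint): drag pointer of mount c, m: small orange slider on a white post at the left (+y) of the pad; the pad's lug pushes it down and it stays at the deepest travel since the start (0 to 0.014)
- flag_c (a joint): angle of the red tag of mount c, rad: 0 to 0.1 at the start (standing up), 0.55 fully down
- stamp: wooden rubber stamp with a turned knob, 25 x 48 mm and 70 mm tall, stands beyond the left end of the carrier; a loose bystander, to be left alone. Origin at the middle of its underside
- paste_tin: round tin with a green lid, 64 mm across, 26 mm tall, beyond the right end; a loose bystander, to be left alone. Origin at the middle of its underside
- matchbox: matchbox, 36 x 55 x 15 mm, lies behind the row; a loose bystander, to be left alone. Origin at the middle of its underside
- eye_loupe: black eye loupe, 35 mm across, 36 mm tall, stands behind the row; a loose bystander, to be left alone. Origin at the middle of its underside

How it is judged:
By the outcome, as a careful person would: the job done as asked, in the order asked, and still so for the second after the job is handed in, with the robot touching nothing.
It also fails if it takes over 54 s, if anything falls off the work surface, if the arm or the gripper's body presses on something with over 40 N, if the wrist force passes 120 N, or if a joint passes its speed limit or range.

## Working session

There is one attempt and no reset: what is moved stays moved. The work goes in short steps, Python scripts to look and compute and a tool call to move; the robot and the scene stay as the last step left them, time stands still between calls to the robot, and variables do not carry over. Pictures are saved under pics/ and viewed, at most 10 in all, crops included, and the job is handed in when it is done.

Besides the shell and the picture viewer there is one more tool, called by a JSON object that holds its "op" and its "data". play_rows: Moves the arm, as the interface text tells. Shift numbers are shares of 0.05 m and turn numbers shares of 8 degrees, none past 1 either way. Its arguments: {"type":"object","properties":{"series":{"type":"array"},"force":{"type":"number"}},"required":["series"]}

```bash
mkdir -p pics; python3 - <<'E'
from station import ctrl, imaging
import cv2,numpy as np,pickle
d={n:imaging.get_image(n) for n in("scene","top")}
pickle.dump(d,open("im0.pkl","wb"))
for n in d: cv2.imwrite(f"pics/{n}0.png",d[n]["color"]); print(n,d[n]["D"],d[n]["fx"],np.round(d[n]["extrinsics"],3).tolist())
o=ctrl.get_obs(); print(o)
E
```

```text
scene [-0.09721444  0.          0.          0.          0.        ] 444.32608548170253 [[0.773, -0.634, 0.017, -0.453], [-0.46, -0.579, -0.673, 0.333], [0.436, 0.512, -0.74, 0.782], [0.0, 0.0, 0.0, 1.0]]
top [-0.10956708  0.          0.          0.          0.        ] 353.9817585477449 [[0.011, -1.0, 0.003, 0.049], [-0.988, -0.011, -0.155, 0.602], [0.155, -0.002, -0.988, 0.958], [0.0, 0.0, 0.0, 1.0]]
{'t': 0.1, 'q': array([-1.46301328e+00,  5.33117009e-02,  1.61414764e+00,  1.16955938e-05,
        1.47599631e+00, -1.19026198e-01]), 'dq': array([-8.25645078e-05, -1.30768985e-03, -2.53982009e-03,  1.85833463e-03,
        1.87292796e-03,  2.02654496e-04]), 'effort': array([-2.44549719e-04, -3.94901884e+01, -3.71362209e+01, -1.00209220e-04,
        3.95140683e-03,  9.91248726e-06]), 'tool_pos': array([ 0.14047068, -0.60843691,  0.23017843]), 'tool_rot': array([-3.11956216e+00, -3.55295415e-01, -3.47172415e-05]), 'contact_force': array([-0.40595469,  0.00871098,  0.08978077]), 'wrist_torque': array([ 0.00136751, -0.04765168,  0.00727713]), 'grip_force': 0.0, 'opening': 0.08569889128739606}
```

View pics/top0.png

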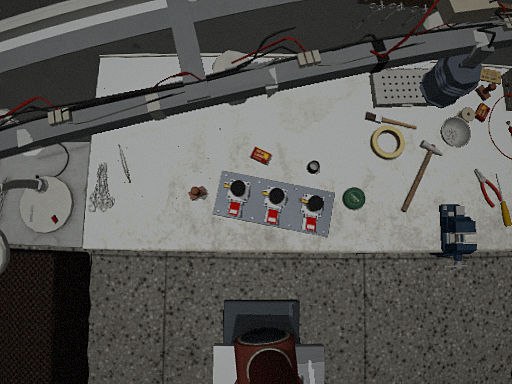

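View pics/scene0.png

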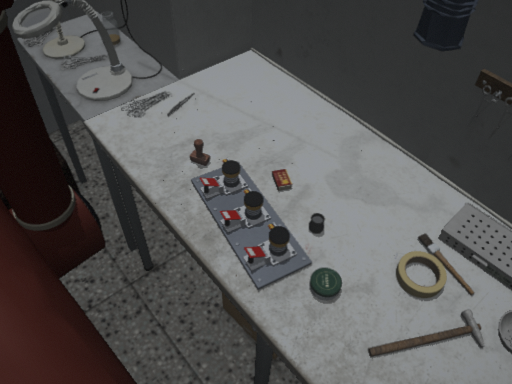

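The top view shows the carrier with its pads near (237,188), (276,195) and (313,203), and the red tags below them on the robot side. In the scene view the pads are near (231,170), (254,203) and (279,239). Next I'll measure both.

```bash
cat > h.py <<'E'
import cv2,numpy as np
def ray(im,p):
    K=np.array([[im["fx"],0,im["cx"]],[0,im["fy"],im["cy"]],[0,0,1]])
    u=cv2.undistortPoints(np.array([[p]],float),K,np.array(im["D"],float))[0,0]
    E=im["extrinsics"];R=E[:3,:3]
    return -R.T@E[:3,3], R.T@np.array([u[0],u[1],1])
def on(im,p,z):
    c,d=ray(im,p); return c+d*(z-c[2])/d[2]
def pix(im,P):
    K=np.array([[im["fx"],0,im["cx"]],[0,im["fy"],im["cy"]],[0,0,1]])
    E=im["extrinsics"]
    return cv2.projectPoints(np.array(P,float).reshape(-1,3),cv2.Rodrigues(E[:3,:3])[0],E[:3,3],K,np.array(im["D"],float))[0][:,0]
E
python3 - <<'E'
import pickle,cv2,numpy as np
from h import *
d=pickle.load(open("im0.pkl","rb"))
for n,box in(("top",(205,165,345,245)),("scene",(185,145,315,290))):
    im=d[n];g=im["color"];x0,y0,x1,y1=box
    s=g[y0:y1,x0:x1].astype(int)
    for nm,m in(("dark",s.max(2)<50),("red",(s[...,2]>120)&(s[...,1]<70)),("plate",(s.max(2)<150)&(s[...,0]>s[...,2]+5)&(s.max(2)>60))):
        k,l,st,c=cv2.connectedComponentsWithStats(m.astype(np.uint8))
        for i in range(1,k):
            if st[i,4]>25:
                p=c[i]+[x0,y0]; print(n,nm,st[i].tolist(),p.round(1),on(im,p,{"dark":.07,"red":.045,"plate":.012}[nm]).round(4))
    c=cv2.resize(g[y0:y1,x0:x1],None,fx=4,fy=4,interpolation=cv2.INTER_CUBIC);cv2.imwrite(f"pics/{n}c.png",c)
a=cv2.imread("pics/topc.png");b=cv2.imread("pics/scenec.png");
E
```

```text
top dark [102, 0, 13, 8, 45] [312.1 169.2] [ 0.6484 -0.1157  0.07  ]
top dark [25, 15, 15, 17, 183] [237.6 187.9] [0.5931 0.0921 0.07  ]
top dark [64, 23, 15, 16, 182] [276.1 195.5] [ 0.5729 -0.0146  0.07  ]
top dark [101, 31, 18, 15, 202] [314.9 203.1] [ 0.5529 -0.122   0.07  ]
top red [23, 37, 12, 10, 68] [234.1 205.9] [0.5454 0.1021 0.045 ]
top red [63, 45, 10, 10, 68] [272.4 213.7] [ 0.5246 -0.0061  0.045 ]
top red [101, 52, 10, 14, 84] [310.4 222.4] [ 0.501 -0.113  0.045]
top plate [8, 6, 122, 66, 3191] [273.9 203.3] [ 0.5575 -0.0124  0.012 ]
scene dark [10, 0, 9, 13, 75] [198.9 150.7] [0.5658 0.181  0.07  ]
scene dark [6, 12, 18, 9, 66] [199.7 161.1] [0.547  0.1503 0.07  ]
scene dark [37, 16, 18, 14, 202] [230.6 167.5] [0.5912 0.0884 0.07  ]
scene dark [39, 34, 15, 8, 61] [231.5 183.5] [0.5622 0.0471 0.07  ]
scene dark [59, 46, 19, 17, 246] [253.  199.1] [ 0.571  -0.0186  0.07  ]
scene dark [61, 65, 15, 9, 63] [252.9 215.5] [ 0.5419 -0.0534  0.07  ]
scene dark [40, 75, 5, 6, 27] [226.9 222.4] [ 0.4879 -0.0339  0.07  ]
scene dark [124, 76, 6, 12, 55] [311.9 226.4] [ 0.6196 -0.1525  0.07  ]
scene dark [84, 82, 20, 18, 296] [278.6 235.4] [ 0.5501 -0.1262  0.07  ]
scene dark [0, 98, 40, 47, 211] [203.7 267.3] [ 0.3872 -0.0925  0.07  ]
scene dark [85, 103, 17, 8, 63] [277.7 252. ] [ 0.5219 -0.1554  0.07  ]
scene dark [63, 113, 6, 6, 26] [250.7 260.2] [ 0.4682 -0.1364  0.07  ]
scene plate [6, 20, 121, 123, 4292] [251.9 229.8] [ 0.5443 -0.0487  0.012 ]
```

View pics/topc.png

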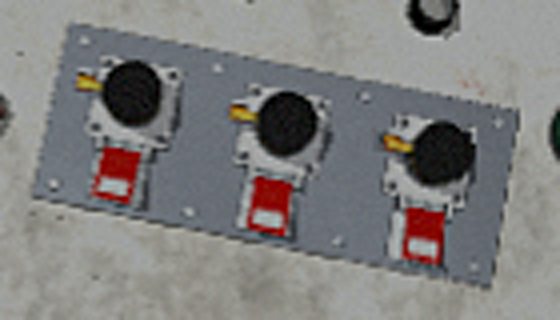

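View pics/scenec.png

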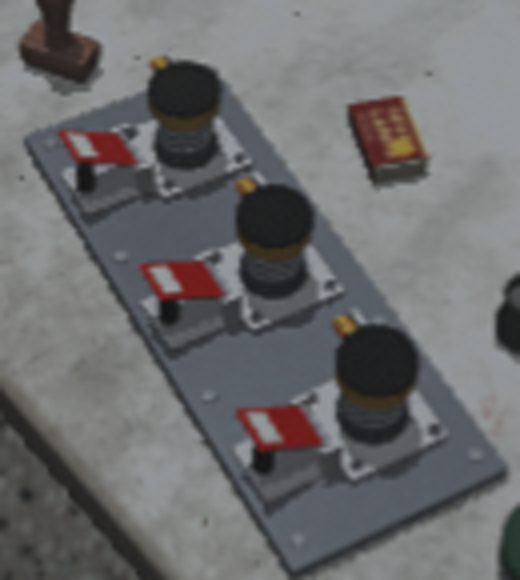

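Triangulation gives left (0.592, 0.091), middle (0.572, -0.016) and right (0.552, -0.122). They sit about 109 mm apart, close to the given 110, and the carrier yaw is about -10.6°. I'll shut the gripper and turn the tool 24° so its axes match the carrier's.

{"op": "play_rows", "data": {"series": [[0, [0, 0, 0], [0, 0, 1]], [0, [0, 0, 0], [0, 0, 1]], [0, [0, 0, 0], [0, 0, 1]], [0, [0, 0, 0], [0, 0, 0]], [0, [0, 0, 0], [0, 0, 0]], [0, [0, 0, 0], [0, 0, 0]]], "force": 40}}

```text
t: 0.85
tool_pos: [0.1405, -0.6089, 0.2312]
tool_rot: [-3.127, 0.3, 0.0]
contact_force: [-0.6, -0.5, 0.5]
opening: 0.0001
grip_force: 0.0
```

```bash
cat > go.py <<'E'
import sys,numpy as np
from station import ctrl
from scipy.spatial.transform import Rotation as R
a=np.deg2rad(-10.6);ex=np.array([np.cos(a),np.sin(a),0]);ey=np.array([-np.sin(a),np.cos(a),0])
C=np.array([.572,-.0157,0])
T={"r":-.1095*ey,"m":0*ey,"l":.1095*ey}
def st():
    o=ctrl.get_obs();M=R.from_rotvec(o["tool_rot"]).as_matrix()
    print("t",round(o["t"],2),"pos",o["tool_pos"].round(4),"F",o["contact_force"].round(2),"open",round(o["opening"],3)); print(M.round(3).tolist())
    for k in T:
        for nm,off,z in(("pad",0,.07),("tag",-.057,.0335)):
            P=C+T[k]+off*ex;P[2]=z; print(k,nm,"tool mm",(M.T@(P-o["tool_pos"])*1000).round(1))
if __name__=="__main__": st()
E
python3 go.py
```

```text
t 0.85 pos [ 0.1405 -0.6089  0.2312] F [-0.55 -0.47  0.51] open 0.0
[[0.982, -0.19, -0.0], [-0.19, -0.982, 0.0], [-0.0, -0.0, -1.0]]
r pad tool mm [ 311.7 -554.8  161.3]
r tag tool mm [ 254.7 -554.4  197.8]
m pad tool mm [ 311.  -664.3  161.3]
m tag tool mm [ 254.  -663.9  197.8]
l pad tool mm [ 310.4 -773.8  161.3]
l tag tool mm [ 253.4 -773.4  197.8]
```

{"op": "play_rows", "data": {"series": [[0, [0.39, -0.69, 0], [0, 0, 0]], [0, [0.39, -0.69, 0], [0, 0, 0]], [0, [0.39, -0.69, 0], [0, 0, 0]], [0, [0.39, -0.69, 0], [0, 0, 0]], [0, [0.39, -0.69, 0], [0, 0, 0]], [0, [0.39, -0.69, 0], [0, 0, 0]], [0, [0.39, -0.69, 0], [0, 0, 0]], [0, [0.39, -0.69, 0], [0, 0, 0]]]}}

```text
t: 1.85
tool_pos: [0.3471, -0.3668, 0.2315]
tool_rot: [3.127, -0.3, 0.001]
contact_force: [1.2, 0.6, 0.1]
opening: 0.0
grip_force: 0.0
```

{"op": "play_rows", "data": {"series": [[0, [0.39, -0.69, 0], [0, 0, 0]], [0, [0.39, -0.69, 0], [0, 0, 0]], [0, [0.39, -0.69, 0], [0, 0, 0]], [0, [0.39, -0.69, 0], [0, 0, 0]], [0, [0.39, -0.69, 0], [0, 0, 0]], [0, [0.39, -0.69, 0.8], [0, 0, 0]], [0, [0.39, -0.69, 0.8], [0, 0, 0]], [0, [0, 0, 0], [0, 0, 0]]]}}

```text
t: 2.85
tool_pos: [0.5249, -0.1539, 0.1469]
tool_rot: [-3.125, 0.294, 0.012]
contact_force: [-0.3, -0.1, 0.3]
opening: -0.0004
grip_force: 0.0
```

```bash
python3 go.py
```

```text
t 2.85 pos [ 0.5249 -0.1539  0.1469] F [-0.34 -0.06  0.33] open -0.0
[[0.982, -0.187, -0.007], [-0.187, -0.982, 0.003], [-0.008, -0.002, -1.0]]
r pad tool mm [ 21.3 -34.9  76.8]
r tag tool mm [-35.4 -34.7 113.7]
m pad tool mm [  21.  -144.4   77. ]
m tag tool mm [ -35.7 -144.2  114. ]
l pad tool mm [  20.7 -253.9   77.3]
l tag tool mm [ -36.  -253.7  114.2]
```

{"op": "play_rows", "data": {"series": [[0, [0, 0, 0], [0, 0, 0]], [0, [0, 0, 0], [0, 0, 0]]]}}

```text
t: 3.1
tool_pos: [0.5271, -0.1581, 0.1533]
tool_rot: [3.126, -0.303, 0.005]
contact_force: [0.4, -0.4, 0.2]
opening: 0.0
grip_force: 0.0
```

```bash
python3 go.py
```

```text
t 3.1 pos [ 0.5271 -0.1581  0.1533] F [ 0.44 -0.38  0.16] open 0.0
[[0.981, -0.192, 0.003], [-0.192, -0.981, -0.002], [0.003, 0.001, -1.0]]
r pad tool mm [ 17.4 -38.9  83.3]
r tag tool mm [-39.7 -38.5 119.6]
m pad tool mm [  16.5 -148.4   83.2]
m tag tool mm [ -40.6 -148.   119.5]
l pad tool mm [  15.6 -257.9   83.1]
l tag tool mm [ -41.5 -257.5  119.4]
```

Some of the commanded motion was lost, probably to the speed caps. I'll move above the right pad in smaller rows.

{"op": "play_rows", "data": {"series": [[0, [0.17, -0.39, 0], [0, 0, 0]], [0, [0.17, -0.39, 0], [0, 0, 0]], [0, [0, 0, 0.35], [0, 0, 0]], [0, [0, 0, 0.35], [0, 0, 0]], [0, [0, 0, 0.35], [0, 0, 0]], [0, [0, 0, 0.3], [0, 0, 0]], [0, [0, 0, 0], [0, 0, 0]], [0, [0, 0, 0], [0, 0, 0]]]}}

```text
t: 4.1
tool_pos: [0.5509, -0.122, 0.0842]
tool_rot: [3.127, -0.301, 0.001]
contact_force: [-0.9, -0.7, -1.3]
opening: -0.0002
grip_force: 0.0
```

```bash
python3 go.py; python3 - <<'E'
from station import imaging
import cv2,numpy as np
a=imaging.get_image("scene")["color"][130:300,170:330];b=imaging.get_image("top")["color"][130:300,205:365]
cv2.imwrite("pics/c1.png",cv2.resize(np.hstack([a,b]),None,fx=2.5,fy=2.5,interpolation=cv2.INTER_CUBIC))
E
```

```text
t 4.1 pos [ 0.5509 -0.122   0.0842] F [-0.86 -0.71 -1.27] open -0.0
[[0.982, -0.191, 0.001], [-0.191, -0.982, -0.0], [0.001, 0.0, -1.0]]
r pad tool mm [ 1.2  1.1 14.2]
r tag tool mm [-55.8   1.5  50.6]
m pad tool mm [   0.4 -108.4   14.1]
m tag tool mm [ -56.6 -108.    50.6]
l pad tool mm [  -0.4 -217.9   14.1]
l tag tool mm [ -57.4 -217.5   50.6]
```

View pics/c1.png

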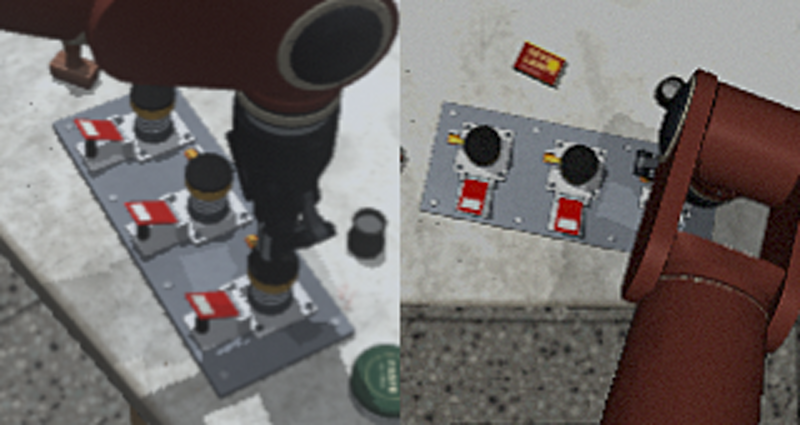

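The fingertips are above the right pad with 14 mm of clearance. The force reading is noisy, so I'll average readings before and during each press.

```bash
cat > f.py <<'E'
from station import ctrl,imaging
import numpy as np
F=[];Z=[]
for i in range(12):
    imaging.get_image("scene");o=ctrl.get_obs();F.append(o["contact_force"]);Z.append(o["tool_pos"])
F=np.array(F);print("t",round(o["t"],2),"F",F.mean(0).round(2),"sd",F.std(0).round(2),"pos",np.mean(Z,0).round(4))
E
python3 f.py
```

```text
t 4.8 F [ 0.01 -0.11  0.09] sd [0.37 0.44 0.56] pos [ 0.5508 -0.1219  0.0842]
```

{"op": "play_rows", "data": {"series": [[0, [-0.02, 0, 0.1], [0, 0, 0]], [0, [0, 0, 0.1], [0, 0, 0]], [0, [0, 0, 0.08], [0, 0, 0]], [0, [0, 0, 0.08], [0, 0, 0]], [0, [0, 0, 0.04], [0, 0, 0]], [0, [0, 0, 0], [0, 0, 0]]]}}

```text
t: 5.55
tool_pos: [0.5495, -0.1216, 0.0638]
tool_rot: [-3.127, 0.301, 0.001]
contact_force: [-0.7, 0.0, 2.7]
opening: -0.0
grip_force: 1.1
```

```bash
python3 f.py
```

```text
t 6.15 F [-1.31  0.26  1.88] sd [0.53 0.45 0.67] pos [ 0.5497 -0.1216  0.064 ]
```

The right pad reads 1.8 N at 6 mm, about 300 N/m, so it may be the soft one. Next is the middle pad.

{"op": "play_rows", "data": {"series": [[0, [0, 0, -0.3], [0, 0, 0]], [0, [0, 0, -0.3], [0, 0, 0]], [0, [0.02, -0.55, 0], [0, 0, 0]], [0, [0, -0.55, 0], [0, 0, 0]], [0, [0, -0.55, 0], [0, 0, 0]], [0, [0, -0.55, 0], [0, 0, 0]], [0, [0, 0, 0], [0, 0, 0]], [0, [0, 0, 0], [0, 0, 0]]]}}

```text
t: 7.15
tool_pos: [0.5719, -0.0142, 0.0946]
tool_rot: [3.127, -0.301, 0.002]
contact_force: [-0.3, -0.5, 1.1]
opening: -0.0001
grip_force: 0.0
```

```bash
python3 f.py; python3 go.py
```

```text
t 7.75 F [-0.03 -0.04 -0.08] sd [0.46 0.31 0.57] pos [ 0.5716 -0.0143  0.0939]
t 7.75 pos [ 0.5715 -0.0139  0.0938] F [ 0.17 -0.35  0.72] open -0.0
[[0.982, -0.191, -0.0], [-0.191, -0.982, 0.0], [-0.0, -0.0, -1.0]]
r pad tool mm [  1.6 111.2  23.8]
r tag tool mm [-55.4 111.6  60.3]
m pad tool mm [ 0.8  1.7 23.8]
m tag tool mm [-56.2   2.1  60.3]
l pad tool mm [  -0.  -107.8   23.8]
l tag tool mm [ -57.  -107.4   60.3]
```

{"op": "play_rows", "data": {"series": [[0, [0, 0.03, 0.2], [0, 0, 0]], [0, [0, 0, 0.1], [0, 0, 0]], [0, [0, 0, 0.1], [0, 0, 0]], [0, [0, 0, 0.08], [0, 0, 0]], [0, [0, 0, 0.08], [0, 0, 0]], [0, [0, 0, 0.04], [0, 0, 0]], [0, [0, 0, 0], [0, 0, 0]]]}}

```text
t: 8.62
tool_pos: [0.5713, -0.0153, 0.0642]
tool_rot: [-3.127, 0.301, 0.001]
contact_force: [-3.3, 0.5, 3.9]
opening: -0.0001
grip_force: 2.2
```

```bash
python3 f.py
```

```text
t 9.22 F [-3.59  0.65  4.7 ] sd [0.65 0.53 0.31] pos [ 0.5713 -0.0153  0.064 ]
```

{"op": "play_rows", "data": {"series": [[0, [0, 0, -0.3], [0, 0, 0]], [0, [0, 0, -0.3], [0, 0, 0]], [0, [0, -0.55, 0], [0, 0, 0]], [0, [0, -0.55, 0], [0, 0, 0]], [0, [0, -0.55, 0], [0, 0, 0]], [0, [0, -0.55, 0], [0, 0, 0]], [0, [0, 0, 0], [0, 0, 0]], [0, [0, 0, 0], [0, 0, 0]]]}}

```text
t: 10.22
tool_pos: [0.5925, 0.0923, 0.0944]
tool_rot: [3.127, -0.301, 0.001]
contact_force: [0.4, -0.1, -0.3]
opening: 0.0001
grip_force: 0.0
```

```bash
python3 go.py
```

```text
t 10.22 pos [0.5925 0.0923 0.0944] F [ 0.44 -0.1  -0.27] open 0.0
[[0.982, -0.191, 0.001], [-0.191, -0.982, -0.0], [0.001, 0.0, -1.0]]
r pad tool mm [  1.2 219.4  24.4]
r tag tool mm [-55.8 219.8  60.9]
m pad tool mm [  0.4 109.9  24.4]
m tag tool mm [-56.6 110.3  60.8]
l pad tool mm [-0.3  0.4 24.4]
l tag tool mm [-57.4   0.8  60.8]
```

The middle pad reads 4.7 N at 6 mm, so it is stiffer. Now the left pad.

{"op": "play_rows", "data": {"series": [[0, [0, 0, 0.2], [0, 0, 0]], [0, [0, 0, 0.1], [0, 0, 0]], [0, [0, 0, 0.1], [0, 0, 0]], [0, [0, 0, 0.08], [0, 0, 0]], [0, [0, 0, 0.08], [0, 0, 0]], [0, [0, 0, 0.04], [0, 0, 0]], [0, [0, 0, 0], [0, 0, 0]]]}}

```text
t: 11.1
tool_pos: [0.5923, 0.0925, 0.0649]
tool_rot: [3.126, -0.301, -0.001]
contact_force: [-4.4, -0.9, 7.4]
opening: -0.0002
grip_force: 3.8
```

```bash
python3 f.py
```

```text
t 11.7 F [-4.75 -0.81  7.35] sd [0.35 0.47 0.45] pos [0.5923 0.0925 0.0651]
```

{"op": "play_rows", "data": {"series": [[0, [0, 0, -0.3], [0, 0, 0]], [0, [0, 0, -0.3], [0, 0, 0]], [0, [0, 0, 0], [0, 0, 0]], [0, [0, 0, 0], [0, 0, 0]]]}}

```text
t: 12.2
tool_pos: [0.5921, 0.0927, 0.0937]
tool_rot: [-3.127, 0.301, 0.0]
contact_force: [0.4, 1.0, -0.4]
opening: 0.0003
grip_force: 0.0
```

The stiffnesses come out at about 300 (right), 780 (middle) and 1500 N/m (left), so the right one is softest. I'll move over its tag.

{"op": "play_rows", "data": {"series": [[0, [0, 0.55, 0], [0, 0, 0]], [0, [0, 0.55, 0], [0, 0, 0]], [0, [0, 0.55, 0], [0, 0, 0]], [0, [0, 0.55, 0], [0, 0, 0]], [0, [-0.28, 0.55, 0], [0, 0, 0]], [0, [-0.28, 0.55, 0], [0, 0, 0]], [0, [-0.28, 0.55, 0], [0, 0, 0]], [0, [-0.28, 0.55, 0], [0, 0, 0]]]}}

```text
t: 13.2
tool_pos: [0.4941, -0.1131, 0.093]
tool_rot: [-3.127, 0.301, 0.002]
contact_force: [-0.0, -1.2, -1.4]
opening: -0.0001
grip_force: 0.0
```

{"op": "play_rows", "data": {"series": [[0, [0, 0, 0], [0, 0, 0]], [0, [0, 0, 0], [0, 0, 0]]]}}

```text
t: 13.45
tool_pos: [0.4954, -0.1122, 0.0934]
tool_rot: [-3.127, 0.301, 0.001]
contact_force: [0.3, 0.0, -0.1]
opening: -0.0003
grip_force: 0.0
```

```bash
python3 go.py
```

```text
t 13.45 pos [ 0.4954 -0.1122  0.0934] F [ 0.34  0.01 -0.08] open -0.0
[[0.982, -0.191, -0.0], [-0.191, -0.982, 0.001], [-0.0, -0.001, -1.0]]
r pad tool mm [57.6  0.1 23.4]
r tag tool mm [ 0.6  0.6 59.9]
m pad tool mm [  56.8 -109.4   23.5]
m tag tool mm [  -0.2 -108.9   60. ]
l pad tool mm [  56.  -218.9   23.5]
l tag tool mm [  -1.  -218.4   60.1]
```

{"op": "play_rows", "data": {"series": [[0, [0, 0, 0.3], [0, 0, 0]], [0, [0, 0, 0.3], [0, 0, 0]], [0, [0, 0, 0.2], [0, 0, 0]], [0, [0, 0, 0.2], [0, 0, 0]], [0, [0, 0, 0.12], [0, 0, 0]], [0, [0, 0, 0.06], [0, 0, 0]], [0, [0, 0, 0], [0, 0, 0]], [0, [0, 0, 0], [0, 0, 0]]]}}

```text
t: 14.45
tool_pos: [0.4957, -0.1127, 0.0352]
tool_rot: [3.127, -0.301, 0.001]
contact_force: [-0.6, -1.2, -0.1]
opening: -0.0001
grip_force: 0.0
```

```bash
python3 f.py
```

```text
t 15.05 F [-0.09 -0.12 -0.06] sd [0.52 0.31 0.55] pos [ 0.4954 -0.1126  0.0349]
```

{"op": "play_rows", "data": {"series": [[0, [0, 0, 0.04], [0, 0, 0]], [0, [0, 0, 0.03], [0, 0, 0]], [0, [0, 0, 0], [0, 0, 0]], [0, [0, 0, 0], [0, 0, 0]]]}}

```text
t: 15.55
tool_pos: [0.4956, -0.1127, 0.0342]
tool_rot: [-3.127, 0.301, 0.003]
contact_force: [-9.5, 3.6, 19.1]
opening: 0.0
grip_force: 9.7
```

```bash
python3 f.py
```

```text
t 16.15 F [-9.75  3.19 19.21] sd [0.34 0.36 0.43] pos [ 0.4956 -0.1127  0.0342]
```

There is a hard stop at z = 0.034 with 19 N, so the tag is fully down. I'll lift straight up, move clear and check.

{"op": "play_rows", "data": {"series": [[0, [0, 0, -0.3], [0, 0, 0]], [0, [0, 0, -0.6], [0, 0, 0]], [0, [0, 0, -0.8], [0, 0, 0]], [0, [0, 0, -0.8], [0, 0, 0]], [0, [0, 0, -0.8], [0, 0, 0]], [0, [-0.3, 0.6, 0], [0, 0, 0]], [0, [-0.3, 0.6, 0], [0, 0, 0]], [0, [-0.3, 0.6, 0], [0, 0, 0]]]}}

```text
t: 17.15
tool_pos: [0.4334, -0.193, 0.1967]
tool_rot: [3.127, -0.301, 0.001]
contact_force: [0.8, -0.6, -0.7]
opening: 0.0002
grip_force: 0.0
```

{"op": "play_rows", "data": {"series": [[0, [-0.3, 0.6, 0], [0, 0, 0]], [0, [-0.3, 0.6, 0], [0, 0, 0]], [0, [-0.3, 0.6, 0], [0, 0, 0]], [0, [-0.3, 0.6, 0], [0, 0, 0]], [0, [-0.3, 0.6, 0], [0, 0, 0]], [0, [-0.3, 0.6, 0], [0, 0, 0]], [0, [0, 0, 0], [0, 0, 0]], [0, [0, 0, 0], [0, 0, 0]]]}}

```text
t: 18.15
tool_pos: [0.3115, -0.3515, 0.1963]
tool_rot: [-3.127, 0.301, -0.001]
contact_force: [-0.2, 0.3, 0.4]
opening: 0.0002
grip_force: 0.0
```

```bash
python3 - <<'E'
from station import imaging
import cv2,numpy as np
a=imaging.get_image("scene")["color"][130:300,170:330];b=imaging.get_image("top")["color"][130:300,205:365]
cv2.imwrite("pics/c2.png",cv2.resize(np.hstack([a,b]),None,fx=2.5,fy=2.5,interpolation=cv2.INTER_CUBIC))
E
```

```text
(no output)
```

View pics/c2.png

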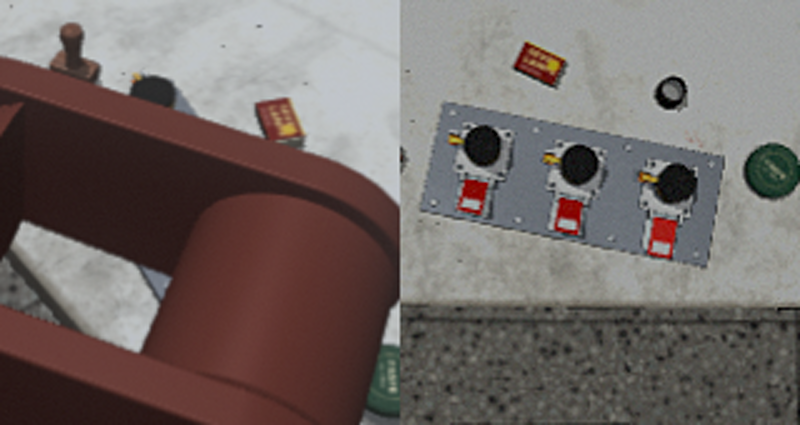

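The top half of the picture shows the right tag at (660,237) lying flat, since it now looks longer. The tags at (474,195) and (568,215) still stand, and nothing around them has moved. I'll hand in.

```bash
python3 -c "
from station import ctrl
print(ctrl.finish_job())"
```

```text
the job is handed in; nothing more can be done
None
```

The right mount is the softest (about 300 N/m, against about 780 for the middle and 1500 for the left), so I pushed its tag fully down after testing all three; the other two tags still stand, no bystander appears to have moved, and the job is handed in.

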